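# Take the squeeze-and-turn safety cap off the tin and set it on the cake plate

### The job

Open the blue tin whose white cap has two red side tabs: squeeze both tabs inward, turn the cap anticlockwise (seen from above) about a sixth of a turn until it is free, and lift it straight off its neck. Set the cap down, do not drop it, right way up near the middle of the porcelain cake plate and let go. Leave the glass dessert cup standing where it is.

Things in the scene. Friction and masses are not known exactly. Their poses are not given: they have to be found in the camera images.
- tin: Blue tin with steel bands, 84 mm across, fixed to the sideboard. Origin: centre of its underside. Flat shoulder 80 mm up; on it a steel neck 31 mm across, up to 107 mm. Two stops on the shoulder (up to 88 mm) block the tabs' feet, and neck lugs hold the cap down, until tabs are squeezed and cap turned. Another blue tin has a plain white lid without red tabs: not that one.
- cap: White cap, 35 mm high, 52 mm across, about 70 g, red tabs on its +y and -y sides. Starts on the tin's shoulder. Origin: centre of its lower edge, z up its axis. With both tabs fully in it turns anticlockwise only (from above) and lifts off when turned 45 to 110 degrees (60 is good), clear once raised 30 mm. Gripped by its tabs it can be carried.
- tab_a (a joint): How far (m) the red tab on the cap's +y side is pressed in: 0 out, 0.0055 fully in; sprung, about 7 N. 20 mm wide along the cap's x, 7 to 33 mm above the cap's origin. Outer faces of the two tabs 60 mm apart, 49 mm squeezed. Below 7 mm a foot sticks out to 34 mm from the axis: keep fingertips 10 mm or more above the cap's origin, to clear foot and stops.
- tab_b (a joint): The same for the red tab on the cap's -y side, opposite the first: 0 out, 0.0055 m fully in. Both spring back when released.
- plate: Round white porcelain cake plate, 216 mm across, rim 16 mm high, 0.8 kg, loose. Origin: centre of its underside. Its flat inner floor is about 140 mm across and 8 mm above the origin.
- glass_cup: Clear glass dessert cup, 74 mm across at the rim, 75 mm high, standing loose. Origin: centre of its underside, z up. Not to be touched.
There are look-alikes about, which are no part of the job. What is shaped like the plate but pink is not meant.

How it is judged:
By the outcome, as a careful person would: the job done as asked, in the order asked, and still so for the second after the job is handed in, with the robot touching nothing.
It also fails if it takes over 45 s, if anything falls off the work surface, if the arm or the gripper's body presses on something with over 40 N, if the wrist force passes 120 N, or if a joint passes its speed limit or range.

### The arm

A 6-joint arm with a two-finger parallel gripper is mounted at the origin on the work surface. World frame = base frame: x ahead of the robot, y to its left, z up, the work surface at z = 0. Lengths are in mm, angles in rad, forces in N, time in s.
With the tool pointing down it reaches from about 400 to 925 mm from the base axis. Payload 12.5 kg.
Tool frame: the origin (TCP) lies midway between the tips of the shut fingers; the grasp point (between the pads) lies 19 mm behind it; z points along the fingers, y is the line along which they close (so a half turn about z gives the same grasp; the last joint's range is limited). The gripper opens to 95 mm and grips with 3 to 60 N. Pads are 20 mm wide; open, the fingers measure 119 mm over their backs; the gripper's body (75 mm by 180 mm) begins 59 mm behind the grasp point.
Start: joints at [1.133, 0.491, 1.559, -0, 1.092, -0.106], TCP at [203.575, 590.935, 214.661] pointing down, gripper open.
Joint ranges: [-3.1, 3.1], [-0.84, 2.19], [0.05, 2.79], [-1.13, 4.28], [0.06, 2.93], [-2.69, 2.69]. Speed limits (rad/s): [2.22, 2.22, 2.79, 3.14, 3.14, 3.14].

### API

Orientations are given as [roll, pitch, yaw] about the fixed x, y, z axes, in that order (R = Rz(yaw) Ry(pitch) Rx(roll)).
In Python, from cell import state, read_camera, camera_info, env gives the robot as it stands.
- The arm moves only by the tool move_arm, never from a script. Its argument "commands" is a list of rows, each a list of 3 entries, a list of its own where there are three numbers: the shift along the world's x, y, z in cm, then the turn, a rotation vector about the world's x, y, z in degrees, then the opening, from 0 (shut) to 1 (fully open). A call has 1 to 10 rows; each row shifts and turns the commanded pose from where the row before left it; what a row does not reach is not made up. A row lasts 1/10 s, in which the tool goes at most 50 mm and 8.59 degrees, less where a joint would pass 70% of its speed; a pose out of reach is approached as far as the arm can. A call with a gripper value outside its range is refused whole. The fingers move at their own pace and stop on an object; the grip force is fixed at half the most. Time passes only in rows, so rows that do not move let the fingers close. It gives the time, the measured TCP pose, the force, the opening and the grip force at its end, in the units of the state.
- state(): the state, without advancing time (a new reading comes with each control period).
- read_camera(name): name is "scene" or "top"; returns the picture (384x512x3 uint8, blue, green, red); there is no depth.
- camera_info(name): a dict with "K" (3x3 intrinsics, pixels), "cam_to_world" (4x4, takes a point from camera to world coordinates). Camera axes: x right, y down, z forward; pixel columns grow to the right and rows downward; lengths in mm; the calibration is good to about 2 mm. A picture is of the moment at which its call begins. camera_info takes no time and is no camera call.
- env.job_done(): hands the job in; it is judged then, once.
The state is a dict: "t": time; "joints": joint angles; "qvel": joint speeds; "tau": joint torques, N m; "eef_pos": TCP position; "tcp_rot": TCP orientation; "ft_force": force on the tool from outside, world axes, zero at the start; "moment": the same for the moment, N m; "opening": opening from 0.0 (shut) to 1.0 (fully open); "grip_force": force on a finger pad.
Only numpy, scipy, OpenCV 4.12 (cv2) and the standard library are available. Lean on these libraries where they do the work, as an engineer would, in place of code of your own. Each camera call takes 0.05 s, during which the arm holds its last target. There are 200 camera calls.

## Working session

There is one attempt and no reset: what is moved stays moved. The work goes in short steps, Python scripts to look and compute and a tool call to move; the robot and the scene stay as the last step left them, time stands still between calls to the robot, and variables do not carry over. Pictures are saved under pics/ and viewed, at most 10 in all, crops included, and the job is handed in when it is done.

Besides the shell and the picture viewer there is one more tool, called after "Call:" in YAML: its name, and indented under it one key for each argument. move_arm: Moves the arm, as the interface text tells. Its arguments: {"type":"object","properties":{"commands":{"type":"array"}},"required":["commands"]}

```bash
mkdir -p pics; python3 - <<'E'
from cell import *
import cv2,numpy as np
for n in("scene","top"):
    cv2.imwrite(f"pics/{n}0.png",read_camera(n)); i=camera_info(n); print(n,np.round(i["K"],1).tolist(),np.round(i["cam_to_world"],3).tolist())
E
```

```text
scene [[417.8, 0.0, 254.4], [0.0, 417.8, 187.0], [0.0, 0.0, 1.0]] [[0.545, 0.549, -0.634, 1428.712], [0.839, -0.341, 0.425, -716.877], [0.017, -0.763, -0.646, 1020.443], [0.0, 0.0, 0.0, 1.0]]
top [[380.7, 0.0, 258.1], [0.0, 380.7, 184.3], [0.0, 0.0, 1.0]] [[-0.003, -0.996, 0.094, 411.298], [-1.0, 0.003, -0.003, -120.689], [0.003, -0.094, -0.996, 1228.243], [0.0, 0.0, 0.0, 1.0]]
```

View pics/scene0.png

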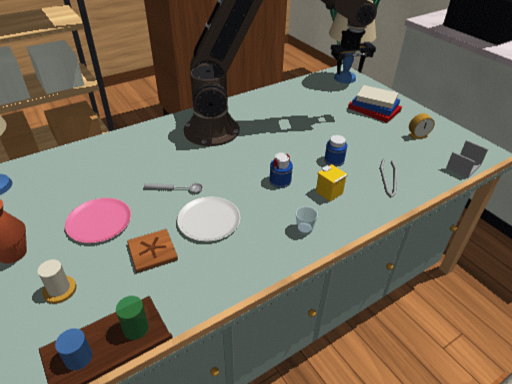

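View pics/top0.png

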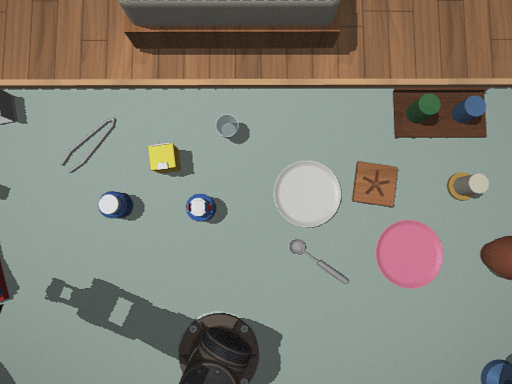

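The two-tabbed tin is at about (201,207) in the top view and (281,170) in the scene view. The white plate is at (307,194) in the top view and the glass cup at (227,127).

```bash
cat > h.py <<'E'
from cell import *
import cv2,numpy as np
def ray(n,u,v,z):
    i=camera_info(n);T=np.array(i["cam_to_world"]);d=T[:3,:3]@np.linalg.inv(i["K"])@[u,v,1];o=T[:3,3]
    return np.round(o+d*(z-o[2])/d[2],1)
def comps(m,box,amin=4):
    x0,y0,x1,y1=box;k=np.zeros(m.shape,np.uint8);k[y0:y1,x0:x1]=m[y0:y1,x0:x1]
    n,l,s,c=cv2.connectedComponentsWithStats(k)
    return [(s[i][4],s[i][:4].tolist(),c[i],l==i) for i in range(1,n) if s[i][4]>=amin]
def red(im): b,g,r=[im[...,i].astype(int) for i in range(3)]; return ((r>1.8*g)&(r>1.5*b)&(r>60)).astype(np.uint8)
def white(im,t=150): return ((im.min(2)>t)&(im.max(2).astype(int)-im.min(2)<35)).astype(np.uint8)
E
python3 - <<'E'
from h import *
t=read_camera("top");s=read_camera("scene")
for n,im,b,z in(("top",t,(180,185,222,228),110),("scene",s,(265,148,298,190),100)):
    for m,nm in((red(im),"red"),(white(im),"white")):
        for a,bb,c,_ in comps(m,b,3): print(n,nm,a,bb,c.round(1),ray(n,*c,115 if nm=="white" else z))
for a,bb,c,k in comps(white(t,130),(260,150,350,240),200):
    cn=max(cv2.findContours(k.astype(np.uint8),0,1)[0],key=len); e=cv2.fitEllipse(cn); print("plate",e,ray("top",*e[0],16))
print("cup rim",ray("top",227,127,70)," cup base scene",ray("scene",305,229,5))
print("yellow",ray("top",162,155,60),"other tin",ray("top",108,204,110))
c1=cv2.resize(t[180:230,175:230],None,fx=7,fy=7,interpolation=2);c2=cv2.resize(s[140:190,255:310],None,fx=7,fy=7,interpolation=2)
cv2.imwrite("pics/c1.png",np.hstack([c1,c2]))
E
```

```text
top red 6 [188, 204, 1, 6] [188.  206.5] [452.3  81.2 110. ]
top red 15 [207, 204, 4, 6] [208.4 206.4] [452.4  21.5 110. ]
top white 8 [188, 185, 4, 4] [189.8 186.5] [510.7  76.  115. ]
top white 3 [199, 185, 2, 3] [199.3 186. ] [512.1  48.  115. ]
top white 3 [207, 185, 1, 3] [207. 186.] [512.   25.5 115. ]
top white 5 [209, 186, 3, 3] [210.  187.2] [508.5  16.6 115. ]
top white 4 [186, 189, 3, 3] [186.8 190. ] [500.4  84.7 115. ]
top white 14 [192, 188, 7, 5] [195.1 190.3] [499.5  60.3 115. ]
top white 15 [215, 188, 7, 6] [218.  190.8] [497.8  -6.9 115. ]
top white 4 [180, 190, 3, 3] [180.8 191. ] [497.6 102.2 115. ]
top white 3 [201, 191, 3, 2] [202.  191.7] [495.4  40.  115. ]
top white 4 [183, 192, 2, 3] [183.8 193.2] [490.9  93.3 115. ]
top white 3 [206, 192, 3, 3] [207. 193.] [491.5  25.3 115. ]
top white 3 [180, 194, 2, 2] [180.3 194.3] [487.8 103.3 115. ]
top white 7 [185, 194, 4, 4] [186.7 195.6] [484.1  84.6 115. ]
top white 3 [212, 195, 3, 2] [213.  195.3] [484.6   7.7 115. ]
top white 3 [217, 195, 3, 2] [218.  195.3] [484.5  -7.  115. ]
top white 3 [183, 196, 1, 3] [183.
[... 405 characters left out ...]
. ]
top white 10 [214, 222, 8, 4] [217.4 223.4] [402.8  -5.8 115. ]
top white 4 [186, 224, 3, 2] [187.2 224.5] [399.9  81.8 115. ]
top white 3 [210, 224, 3, 1] [211. 224.] [401.1  12.8 115. ]
top white 3 [192, 226, 3, 2] [193.  226.7] [393.5  65.  115. ]
scene red 5 [287, 154, 3, 3] [287.8 155.2] [437.2  95.1 100. ]
scene red 23 [274, 159, 4, 8] [275.2 162.3] [448.8  29.1 100. ]
scene white 670 [265, 148, 33, 42] [283.1 162.2] [479.2  41.5 115. ]
plate ((304.5028076171875, 194.4862518310547), (105.27571868896484, 105.3316879272461), 95.4303207397461) [ 492.9 -272.8   16. ]
cup rim [699.5 -28.8  70. ]  cup base scene [706.5 -23.9   5. ]
yellow [614.  173.2  60. ] other tin [460.3 315.8 110. ]
```

View pics/c1.png

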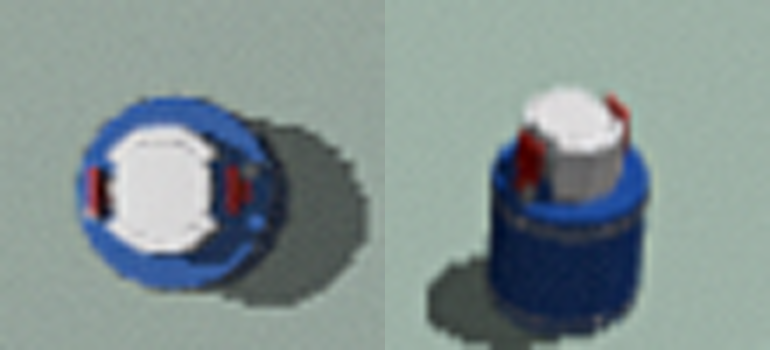

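The cap centre is about (452, 52) with the tabs facing ±y, so its yaw is close to 0. I still need a proper plate fit and the tool yaw.

```bash
python3 - <<'E'
from h import *
t=read_camera("top")
h=cv2.cvtColor(t,cv2.COLOR_BGR2HSV); m=((h[...,1]<22)&(h[...,2]>110)).astype(np.uint8)
for a,bb,c,k in comps(m,(255,145,352,240),500):
    cn=max(cv2.findContours(k.astype(np.uint8),0,1)[0],key=len); (cc,r)=cv2.minEnclosingCircle(cn); print(a,bb,cc,r,ray("top",*cc,14))
s=state();print(s["eef_pos"],s["tcp_rot"],s["joints"],s["t"],s["opening"])
E
```

```text
3651 [271, 158, 71, 70] (306.0, 192.90908813476562) 35.882598876953125 [ 498.1 -277.9   14. ]
[203.53966009 590.83019598 214.39201236] [-3.14114472e+00 -1.48215664e-05  2.80982304e+00] [ 1.13339376e+00  4.91205927e-01  1.55912857e+00 -3.66110403e-05
  1.09170515e+00 -1.05616065e-01] 0.25 0.9993756298101022
```

Call:
move_arm:
  commands:
    - [[1.24, -2.69, -0.2], [0, 0, -8.05], 1]
    - [[1.24, -2.69, -0.2], [0, 0, -8.05], 1]
    - [[1.24, -2.69, -0.2], [0, 0, -8.05], 1]
    - [[1.24, -2.69, -0.2], [0, 0, -8.05], 1]
    - [[1.24, -2.69, -0.2], [0, 0, -8.05], 1]
    - [[1.24, -2.69, -0.2], [0, 0, -8.05], 1]
    - [[1.24, -2.69, -0.2], [0, 0, -8.05], 1]
    - [[1.24, -2.69, -0.2], [0, 0, -8.05], 1]
    - [[1.24, -2.69, -0.2], [0, 0, -8.05], 1]
    - [[1.24, -2.69, -0.2], [0, 0, -8.05], 1]

```text
t: 1.25
eef_pos: [327.9, 320.8, 194.7]
tcp_rot: [3.141, -0.0, 1.399]
ft_force: [0.2, 0.3, 0.3]
opening: 1.0
grip_force: 0.0
```

Call:
move_arm:
  commands:
    - [[1.24, -2.69, -0.2], [0, 0, -8.05], 1]
    - [[1.24, -2.69, -0.2], [0, 0, -8.05], 1]
    - [[1.24, -2.69, -0.2], [0, 0, -8.05], 1]
    - [[1.24, -2.69, -0.2], [0, 0, -8.05], 1]
    - [[1.24, -2.69, -0.2], [0, 0, -8.05], 1]
    - [[1.24, -2.69, -0.2], [0, 0, -8.05], 1]
    - [[1.24, -2.69, -0.2], [0, 0, -8.05], 1]
    - [[1.24, -2.69, -0.2], [0, 0, -8.05], 1]
    - [[1.24, -2.69, -0.2], [0, 0, -8.05], 1]
    - [[1.24, -2.69, -0.2], [0, 0, -8.05], 1]

```text
t: 2.25
eef_pos: [452.0, 51.7, 174.7]
tcp_rot: [3.142, -0.0, -0.006]
ft_force: [0.0, 0.3, 0.3]
opening: 1.0
grip_force: 0.0
```

Call:
move_arm:
  commands:
    - [[0, 0, 0], [0, 0, 0], 1]
    - [[0, 0, 0], [0, 0, 0], 1]

```text
t: 2.45
eef_pos: [451.4, 52.6, 174.5]
tcp_rot: [-3.142, 0.001, -0.0]
ft_force: [-0.2, 0.7, 0.3]
opening: 0.999
grip_force: 0.0
```

```bash
python3 - <<'E'
from h import *
t=read_camera("top");s=read_camera("scene")
c1=cv2.resize(t[160:230,165:235],None,fx=5.5,fy=5.5,interpolation=2);c2=cv2.resize(s[120:190,245:315],None,fx=5.5,fy=5.5,interpolation=2)
cv2.imwrite("pics/c2.png",np.hstack([c1,c2]))
E
```

```text
(no output)
```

View pics/c2.png

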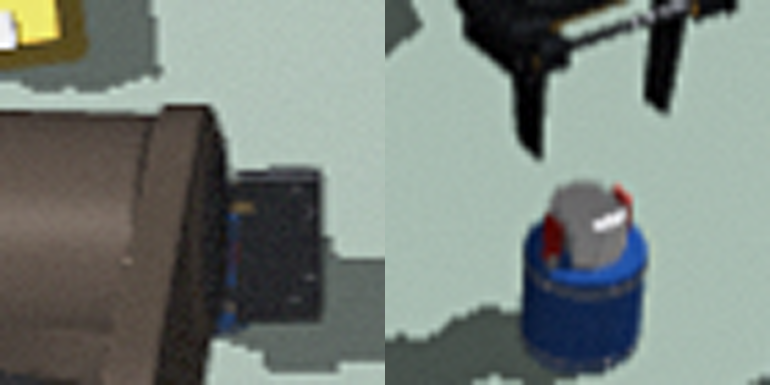

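The scene crop shows the open fingers straddling the cap along the line of its tabs. I'll lower to tip z≈92.5 and close.

Call:
move_arm:
  commands:
    - [[0.05, -0.03, -2], [0, 0, 0], 1]
    - [[0, 0, -2], [0, 0, 0], 1]
    - [[0, 0, -2], [0, 0, 0], 1]
    - [[0, 0, -1.2], [0, 0, 0], 1]
    - [[0, 0, -1.0], [0, 0, 0], 1]
    - [[0, 0, 0], [0, 0, 0], 1]

```text
t: 3.15
eef_pos: [451.5, 53.3, 91.9]
tcp_rot: [3.142, 0.002, 0.001]
ft_force: [0.4, -0.6, 0.3]
opening: 1.001
grip_force: 0.0
```

Call:
move_arm:
  commands:
    - [[0, 0, 0], [0, 0, 0], 0.6]
    - [[0, 0, 0], [0, 0, 0], 0.6]
    - [[0, 0, 0], [0, 0, 0], 0.6]
    - [[0, 0, 0], [0, 0, 0], 0.6]

```text
t: 3.55
eef_pos: [452.2, 52.6, 93.1]
tcp_rot: [3.141, -0.001, -0.0]
ft_force: [-0.4, -0.5, -0.5]
opening: 0.721
grip_force: 0.0
```

Call:
move_arm:
  commands:
    - [[0, 0, 0], [0, 0, 0], 0.3]
    - [[0, 0, 0], [0, 0, 0], 0.3]
    - [[0, 0, 0], [0, 0, 0], 0.3]
    - [[0, 0, 0], [0, 0, 0], 0.3]
    - [[0, 0, 0], [0, 0, 0], 0.3]

```text
t: 4.05
eef_pos: [452.2, 52.6, 93.1]
tcp_rot: [3.141, -0.001, -0.0]
ft_force: [-1.4, 0.3, 8.0]
opening: 0.504
grip_force: 30.0
```

Squeezed to about 48 mm, with low side force. Next I'll turn it.

Call:
move_arm:
  commands:
    - [[0, 0, 0], [0, 0, 5], 0.3]
    - [[0, 0, 0], [0, 0, 5], 0.3]
    - [[0, 0, 0], [0, 0, 5], 0.3]
    - [[0, 0, 0], [0, 0, 5], 0.3]

```text
t: 4.45
eef_pos: [452.5, 52.6, 93.1]
tcp_rot: [3.141, -0.001, 0.352]
ft_force: [-1.3, 0.6, 6.2]
opening: 0.506
grip_force: 30.0
```

Call:
move_arm:
  commands:
    - [[0, 0, 0], [0, 0, 6], 0.3]
    - [[0, 0, 0], [0, 0, 6], 0.3]
    - [[0, 0, 0], [0, 0, 6], 0.3]
    - [[0, 0, 0], [0, 0, 6], 0.3]
    - [[0, 0, 0], [0, 0, 6], 0.3]
    - [[0, 0, 0], [0, 0, 6], 0.3]
    - [[0, 0, 0], [0, 0, 6], 0.3]
    - [[0, 0, 0], [0, 0, 0], 0.3]

```text
t: 5.25
eef_pos: [451.8, 52.9, 93.1]
tcp_rot: [-3.141, -0.0, 1.085]
ft_force: [-3.1, 2.6, 10.1]
opening: 0.506
grip_force: 30.0
```

```bash
python3 - <<'E'
from h import *
s=state();print(s["moment"],s["ft_force"],s["joints"])
s=read_camera("scene")
cv2.imwrite("pics/c3.png",cv2.resize(s[120:190,245:315],None,fx=6,fy=6,interpolation=2))
E
```

```text
[0.39683131 0.68728456 0.11212773] [-3.12353865  2.61735744 10.08318953] [-2.90008323e-02  4.42120371e-01  2.09237451e+00  4.98946849e-04
  6.07230589e-01  4.55890730e-01]
```

View pics/c3.png

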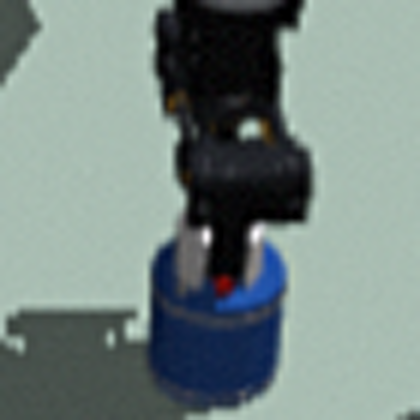

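The cap turned along with the fingers: the red tab foot is visible just under the near finger. I'll lift gently.

Call:
move_arm:
  commands:
    - [[0, 0, 0.5], [0, 0, 0], 0.3]
    - [[0, 0, 0.5], [0, 0, 0], 0.3]
    - [[0, 0, 0], [0, 0, 0], 0.3]

```text
t: 5.6
eef_pos: [451.7, 52.7, 103.2]
tcp_rot: [-3.141, 0.0, 1.082]
ft_force: [-3.4, 2.4, 2.7]
opening: 0.506
grip_force: 30.0
```

Force is small. I'll keep lifting to about 175 mm.

Call:
move_arm:
  commands:
    - [[0, 0, 1], [0, 0, 0], 0.3]
    - [[0, 0, 1], [0, 0, 0], 0.3]
    - [[0, 0, 1], [0, 0, 0], 0.3]
    - [[0, 0, 1], [0, 0, 0], 0.3]
    - [[0, 0, 1.2], [0, 0, 0], 0.3]
    - [[0, 0, 1.2], [0, 0, 0], 0.3]
    - [[0, 0, 0.8], [0, 0, 0], 0.3]
    - [[0, 0, 0], [0, 0, 0], 0.3]

```text
t: 6.4
eef_pos: [452.6, 52.6, 175.9]
tcp_rot: [3.139, -0.001, 1.082]
ft_force: [-0.4, -0.7, -0.4]
opening: 0.506
grip_force: 30.0
```

```bash
python3 - <<'E'
from h import *
s=read_camera("scene");t=read_camera("top")
a=cv2.resize(s[100:250,160:310],None,fx=2.6,fy=2.6,interpolation=2)
b=cv2.resize(t[140:240,260:360],(390,390),interpolation=2)
cv2.imwrite("pics/c4.png",np.hstack([a,b]))
E
```

```text
(no output)
```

View pics/c4.png

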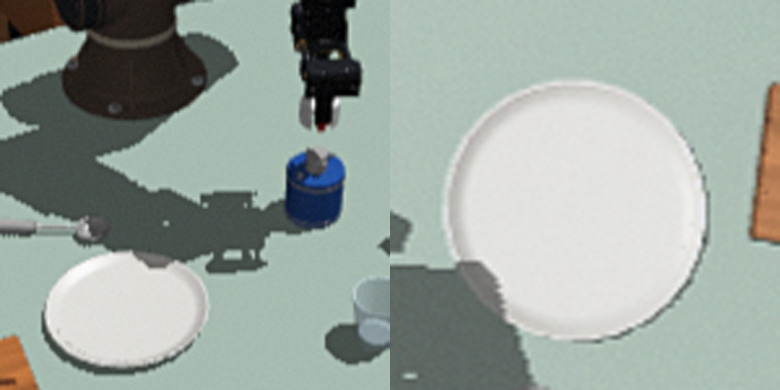

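The cap is free and held by its tabs, and the neck is bare. The plate centre in the top view is about (307.6, 194), which gives (495, −283). Moving over it.

Call:
move_arm:
  commands:
    - [[0.2, -1.6, 0], [0, 0, 0], 0.3]
    - [[0.4, -3.2, 0], [0, 0, 0], 0.3]
    - [[0.4, -3.2, 0], [0, 0, 0], 0.3]
    - [[0.4, -3.2, 0], [0, 0, 0], 0.3]
    - [[0.4, -3.2, 0], [0, 0, 0], 0.3]
    - [[0.4, -3.2, 0], [0, 0, 0], 0.3]
    - [[0.4, -3.2, 0], [0, 0, 0], 0.3]
    - [[0.4, -3.2, 0], [0, 0, 0], 0.3]
    - [[0.4, -3.2, 0], [0, 0, 0], 0.3]
    - [[0.4, -3.2, 0], [0, 0, 0], 0.3]

```text
t: 7.5
eef_pos: [489.8, -252.6, 173.9]
tcp_rot: [-3.14, -0.0, 1.082]
ft_force: [-0.3, 0.8, -0.5]
opening: 0.503
grip_force: 30.0
```

Call:
move_arm:
  commands:
    - [[0.4, -2.4, -2], [0, 0, 0], 0.3]
    - [[0, -0.8, -3], [0, 0, 0], 0.3]
    - [[0, 0, -3], [0, 0, 0], 0.3]
    - [[0, 0, -3], [0, 0, 0], 0.3]
    - [[0, 0, -2.0], [0, 0, 0], 0.3]
    - [[0, 0, -1.0], [0, 0, 0], 0.3]
    - [[0, 0, 0], [0, 0, 0], 0.3]

```text
t: 8.2
eef_pos: [493.5, -283.0, 33.2]
tcp_rot: [-3.139, -0.0, 1.082]
ft_force: [0.3, 0.2, -0.3]
opening: 0.506
grip_force: 30.0
```

Call:
move_arm:
  commands:
    - [[0, 0, -0.5], [0, 0, 0], 0.3]
    - [[0, 0, -0.3], [0, 0, 0], 0.3]
    - [[0, 0, -0.1], [0, 0, 0], 0.3]
    - [[0, 0, 0], [0, 0, 0], 0.3]

```text
t: 8.6
eef_pos: [494.2, -283.5, 26.0]
tcp_rot: [3.141, 0.0, 1.082]
ft_force: [-0.3, 0.2, -0.4]
opening: 0.505
grip_force: 30.0
```

Call:
move_arm:
  commands:
    - [[0, 0, -0.1], [0, 0, 0], 0.3]
    - [[0, 0, 0], [0, 0, 0], 0.3]

```text
t: 8.8
eef_pos: [494.1, -283.4, 24.8]
tcp_rot: [3.141, 0.0, 1.082]
ft_force: [-0.6, -0.5, -1.2]
opening: 0.506
grip_force: 30.0
```

Call:
move_arm:
  commands:
    - [[0, 0, -0.1], [0, 0, 0], 0.3]
    - [[0, 0, 0], [0, 0, 0], 0.3]

```text
t: 9.0
eef_pos: [494.1, -283.4, 23.6]
tcp_rot: [3.142, 0.0, 1.082]
ft_force: [0.2, 0.7, -0.4]
opening: 0.502
grip_force: 30.0
```

Call:
move_arm:
  commands:
    - [[0, 0, -0.1], [0, 0, 0], 0.3]
    - [[0, 0, 0], [0, 0, 0], 0.3]

```text
t: 9.2
eef_pos: [494.0, -283.3, 22.5]
tcp_rot: [-3.142, 0.0, 1.082]
ft_force: [-0.1, -0.2, -1.2]
opening: 0.506
grip_force: 30.0
```

Call:
move_arm:
  commands:
    - [[0, 0, -0.1], [0, 0, 0], 0.3]
    - [[0, 0, 0], [0, 0, 0], 0.3]

```text
t: 9.4
eef_pos: [494.0, -283.3, 21.5]
tcp_rot: [-3.142, -0.0, 1.082]
ft_force: [-0.5, 1.2, -0.3]
opening: 0.505
grip_force: 30.0
```

Call:
move_arm:
  commands:
    - [[0, 0, -0.1], [0, 0, 0], 0.3]
    - [[0, 0, 0], [0, 0, 0], 0.3]

```text
t: 9.6
eef_pos: [494.1, -283.4, 21.2]
tcp_rot: [3.141, 0.0, 1.082]
ft_force: [-2.0, 1.3, 6.6]
opening: 0.501
grip_force: 30.0
```

Call:
move_arm:
  commands:
    - [[0, 0, -0.05], [0, 0, 0], 0.3]
    - [[0, 0, 0], [0, 0, 0], 0.3]

```text
t: 9.8
eef_pos: [494.1, -283.4, 21.1]
tcp_rot: [3.141, 0.0, 1.082]
ft_force: [-3.3, 1.5, 11.7]
opening: 0.503
grip_force: 30.0
```

Contact with the plate. Releasing.

Call:
move_arm:
  commands:
    - [[0, 0, 0], [0, 0, 0], 0.6]
    - [[0, 0, 0], [0, 0, 0], 0.7]
    - [[0, 0, 0], [0, 0, 0], 0.8]
    - [[0, 0, 0], [0, 0, 0], 0.9]
    - [[0, 0, 0], [0, 0, 0], 0.9]
    - [[0, 0, 0], [0, 0, 0], 0.9]
    - [[0, 0, 0], [0, 0, 0], 0.9]
    - [[0, 0, 0], [0, 0, 0], 0.9]

```text
t: 10.6
eef_pos: [494.0, -283.4, 20.1]
tcp_rot: [-3.142, 0.0, 1.082]
ft_force: [0.0, 0.1, -0.4]
opening: 0.893
grip_force: 0.0
```

Call:
move_arm:
  commands:
    - [[0, 0, 1], [0, 0, 0], 0.9]
    - [[0, 0, 2], [0, 0, 0], 0.9]
    - [[0, 0, 3], [0, 0, 0], 0.9]
    - [[0, 0, 4], [0, 0, 0], 0.9]
    - [[0, 0, 4], [0, 0, 0], 0.9]
    - [[0, 3, 2], [0, 0, 0], 0.9]
    - [[0, 4, 0], [0, 0, 0], 0.9]
    - [[0, 4, 0], [0, 0, 0], 0.9]
    - [[0, 4, 0], [0, 0, 0], 0.9]
    - [[0, 0, 0], [0, 0, 0], 0.9]

```text
t: 11.6
eef_pos: [493.5, -129.8, 181.1]
tcp_rot: [3.142, -0.0, 1.085]
ft_force: [-0.5, -0.3, -0.7]
opening: 0.898
grip_force: 0.0
```

```bash
python3 - <<'E'
from h import *
s=read_camera("scene");t=read_camera("top")
a=cv2.resize(s[130:280,150:350],(520,390),interpolation=2)
b=cv2.resize(t[150:240,260:350],(270,390),interpolation=2)
cv2.imwrite("pics/c5.png",np.hstack([a,b]))
E
```

```text
(no output)
```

View pics/c5.png

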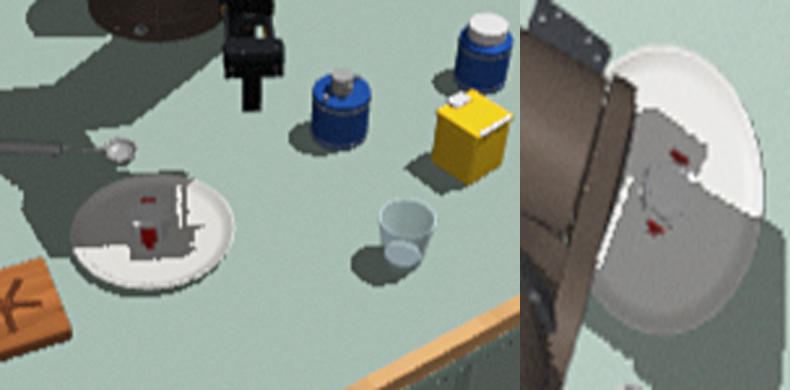

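The cap stands upright near the middle of the plate, its tabs seen at about (148,200) and (148,238) in the scene crop. The tin's neck is bare, the glass cup is still standing, and the gripper is clear of everything.

```bash
python3 -c "
from cell import env
print(env.job_done())"
```

```text
the job is handed in; nothing more can be done
None
```

The job is handed in at about 12 s of the 45 s: the tin is open, its cap stands upright near the middle of the white cake plate, and the glass cup was not touched.

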